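# Turn a bar load cell over in its clamshell cradle

## Task

Turn the bar load cell over in its turnover cradle so that its other face can be worked on: swing the upper frame shut over the cell, push the R-clip's straight leg through the cross-drilled locking pin until its bow has sprung over the pin, then swing the locked cradle right over by the long handle bar until it rests on the other side, and let go. Do not touch the cell itself, as its gauges are freshly bonded, and leave the test weights and the screwdriver where they are.

Things in the scene. Friction and masses are not known exactly. Their poses are not given: they have to be found in the camera images.
- cradle: the cradle's fixed base: grey plate 236x150x10 mm with a horizontal hinge shaft between two cheeks. Origin: on the bench under the middle of the shaft. The shaft's axis is 60 mm above it and runs along the frame's x (away from the robot); y points to the side where the lower leaf lies at the start, z up. Both leaves turn about this shaft; the closed leaves meet at its height (parting plane)
- lower_leaf (a joint): angle of the lower leaf (aluminium, with the cell's nest, the pin and the long handle bar) about the base's +x: 0 lying on the +y side as at the start, 1.57 upright, 3.14 turned over and resting on the -y side. Swings freely and falls to either side; stops at 0 and 3.14. Both leaves and cell weigh about 0.7 kg
- upper_frame (a joint): angle between upper frame and lower leaf about the same axis: 0 closed over the cell (stop), 1.95 leaning back wide open (other stop, as at the start). Closed, its slotted lug lies round the pin, flat top 3 mm below the cross hole's centre. Swings freely; unless clipped it falls open once the cradle is turned past upright, and the cell drops out
- upper_bar (a point): middle of the upper frame's handle: round steel bar along the hinge, 10 mm across, 68 mm free between its arms; 100 mm out from the hinge axis, 16.5 mm above the parting plane when closed, 25 mm to +x of the base's middle; 147 mm above the bench when open, 76 mm when closed. The frame's edge is 34 mm from it. The point turns with the frame
- lower_bar (a point): middle of the lower leaf's long handle: round steel bar along the hinge, 10 mm across, 68 mm free between its arms; 160 mm out from the hinge axis, 14 mm below the parting plane (46 mm above the bench at the start, 74 mm when turned over), 25 mm to +x of the base's middle, 60 mm beyond the closed upper bar. It can turn between a gripper's pads while carried round
- pin_hole (a point): centre of the cross hole, 5.4 wide, 6.5 mm high, in the 16 mm steel pin on the lower leaf, 82 mm from the hinge axis, 55 mm to -x of the base's middle, 83 mm above the bench; the pin ends 10 mm higher. The point's x is parallel to the hinge; the clip goes in flat from the free -x side, tip to +x. The pin swivels, a little stiffly, on its own axis: the hole starts up to 0.6 rad out of line, unreported
- clip_grip (a point): R-clip: middle of its grey grip (26 long, 14 wide, 10 mm high) lying flat on the bench, wire at half the grip's height. x points along the 4 mm straight leg, which lies on this axis and ends 73.5 mm from here (last 6 mm 2.4 mm thick); y to the bow, z up. The bow is a sprung second leg at +y: hollow that fits the pin, throat, then an end flared outward, 66 mm from here
- clip_seat (a point): point on the straight leg's axis, 45 mm from the middle of the grip, that lies in the middle of the pin when the clip is home with the bow's hollow round the pin. Axes as clip_grip
- clip_bow (a joint): how far the bow is sprung away from the straight leg, rad: about 0 relaxed and when home on the pin, about 0.1 while its throat passes the pin. Pushing it over takes roughly 6 to 12 N, then the push falls off
- cell_mid (a point): centre of the bar load cell (aluminium, 130x30x22 mm), lying in the nest of the lower leaf with its dark potted pocket up and its copper-coloured gauge pocket down; point z points out of the potted face. Not to be touched
- test_weight_0: bystander: brass-coloured knobbed test weight, 38x38x48 mm, origin at its foot
- test_weight_1: bystander: grey knobbed test weight, 31x31x40 mm, origin at its foot
- screwdriver: bystander: yellow screwdriver lying flat, 149 mm long, origin at its underside
Mind the look-alikes: they are no part of the job. Of the things that look like the part that bears clip_grip, the smaller one is meant.

How it is judged:
By the outcome, as a careful person would: the job done as asked, in the order asked, and still so for the second after the job is handed in, with the robot touching nothing.
It also fails if it takes over 67 s, if anything falls off the work surface, if the arm or the gripper's body presses on something with over 40 N, if the wrist force passes 120 N, or if a joint passes its speed limit or range.

## Robot

A 7-joint arm with a two-finger parallel gripper is mounted at the origin on a cart in front of the work surface, level with it; the furniture and walls round the work are solid. World frame = base frame: x ahead of the robot, y to its left, z up, the work surface at z = 0. Lengths are in m, angles in rad, forces in N, time in s.
With the tool pointing down it reaches from about 0.4 to 0.875 m from the base axis. Payload 6.5 kg.
Tool frame: the origin (TCP) lies midway between the tips of the shut fingers; the grasp point (between the pads) lies 19 mm behind it (grip_depth is the z of the grasp point in the tool frame, in m); z points along the fingers, y is the line along which they close (so a half turn about z gives the same grasp; the last joint's range is limited). The gripper opens to 88 mm and grips with 3 to 60 N. Pads are 18 mm wide; open, the fingers measure 123 mm over their backs; the gripper's body (75 mm by 187 mm) begins 45 mm behind the grasp point.
Start: joints at [-1.222, 0.536, -0.004, 1.538, 0.003, 1.067, -0.071], TCP at [0.262, 0.595, 0.239] pointing down, gripper open.
Joint ranges: [-2.7, 2.7], [-0.37, 2.16], [-1.27, 1.26], [0.24, 2.4], [-1.31, 4.45], [0.19, 1.91], [-2.76, 2.76]. Speed limits (rad/s): [2.39, 2.39, 3.14, 3.14, 3.14, 3.14, 3.14].

## Interface

Orientations are given as a rotation vector (axis times angle).
In Python, from cell import * gives the robot as it stands.
- The arm moves only by the tool carry_out, never from a script. Its argument "commands" is a list of rows, each a list of 2 entries, a list of its own where there are three numbers: the shift along the tool's x, y, z in mm, then the turn, a rotation vector about the tool's x, y, z in degrees. In form: [[[tx, ty, tz], [wx, wy, wz]], ...]. A call has 1 to 10 rows; each row shifts and turns the commanded pose from where the row before left it, along the tool's axes as they then stand; what a row does not reach is not made up. A row lasts 1/10 s, in which the tool goes at most 50 mm and 8.59 degrees, less where a joint would pass 70% of its speed; a pose out of reach is approached as far as the arm can. A call is refused whole if a number of a shift passes 50 or a number of a turn 8.59, either way. A call with a gripper value outside its range is refused whole. "hand" is the closure, from -1 (fully open) to 1 (shut), so that 0 is half open, set as the call begins (left out, the last holds). The fingers move at their own pace and stop on an object; "squeeze" is the grip in N (left out, the last holds). Time passes only in rows, so rows that do not move let the fingers close. It gives the time, the measured TCP pose, the force, the opening and the grip force at its end, in the units of the state.
- sense(): the state, without advancing time (a new reading comes with each control period).
- capture(name): name is "scene" or "top" or "wrist"; returns a dict with "color" (480x640x3 uint8, red, green, blue), "depth" (480x640 float32, m along the optical axis (not along the pixel's ray), 0 where there is no reading), "vertical_fov" (degrees; the focal length in pixels is half the picture's height over the tangent of half this angle, whatever the lens; pixels are square), "cx", "cy" (the principal point, pixels), "eye" and "attitude" of the camera in the world. Camera axes: x right, y down, z forward; pixel columns grow to the right and rows downward; lengths in m; the calibration is good to about 2 mm. A picture is of the moment at which its call begins.
- close_job(): hands the job in; it is judged then, once.
The state is a dict: "time": time; "joint_pos": joint angles; "dq": joint speeds; "joint_torque": joint torques, N m; "tcp_pos": TCP position; "eef_rot": TCP orientation; "wrist_force": force on the tool from outside, world axes, zero at the start; "wrist_torque": the same for the moment, N m; "opening": opening from 0.0 (shut) to 1.0 (fully open); "finger_force": force on a finger pad.
Only numpy, scipy, OpenCV 4.12 (cv2) and the standard library are available. Lean on these libraries where they do the work, as an engineer would, in place of code of your own. Each camera call takes 0.05 s, during which the arm holds its last target. There are 200 camera calls.

## Working session

There is one attempt and no reset: what is moved stays moved. The work goes in short steps, Python scripts to look and compute and a tool call to move; the robot and the scene stay as the last step left them, time stands still between calls to the robot, and variables do not carry over. Pictures are saved under pics/ and viewed, at most 11 in all, crops included, and the job is handed in when it is done.

Besides the shell and the picture viewer there is one more tool, called in YAML: its name, and indented under it one key for each argument. carry_out: Moves the arm, as the interface text tells. Its arguments: {"type":"object","properties":{"commands":{"type":"array","items":{"type":"array"}},"hand":{"type":"number"},"squeeze":{"type":"number"}},"required":["commands"]}

```bash
ls; mkdir -p pics; python3 - <<'E'
from cell import *
import cv2,numpy as np
s=sense();print({k:np.round(v,3) for k,v in s.items()})
for n in ("scene","top"):
    c=capture(n);np.savez("pics/%s0.npz"%n,**c)
    cv2.imwrite("pics/%s0.png"%n,c["color"][:,:,::-1]);print(n,c["vertical_fov"],c["cx"],c["cy"],c["eye"],c["attitude"])
E
```

```text
pics
{'time': np.float64(0.0), 'joint_pos': array([-1.222,  0.537, -0.004,  1.539,  0.003,  1.067, -0.071]), 'dq': array([ 0.001, -0.001, -0.   ,  0.001, -0.   , -0.   , -0.001]), 'joint_torque': array([-0.0000e+00, -5.7099e+01,  9.9100e-01, -2.5160e+01, -5.6000e-02,
        1.8000e-02,  0.0000e+00]), 'tcp_pos': array([0.262, 0.594, 0.238]), 'eef_rot': array([-6.470e-01, -3.074e+00,  3.000e-03]), 'wrist_force': array([ 0.365,  0.275, -0.808]), 'wrist_torque': array([ 0.019,  0.022, -0.023]), 'finger_force': np.float64(0.0), 'opening': np.float64(0.998)}
scene 48.00243351917521 308.5967658836342 240.11322667497367 [-0.16909519  0.5646169   0.48826641] [-1.17655005  1.94870952 -1.20926257]
top 49.14515432989798 314.73090645597364 239.5494167588778 [0.3772924  0.16853812 1.13711577] [-2.14029804  2.09471643 -0.18853416]
```

View pics/scene0.png

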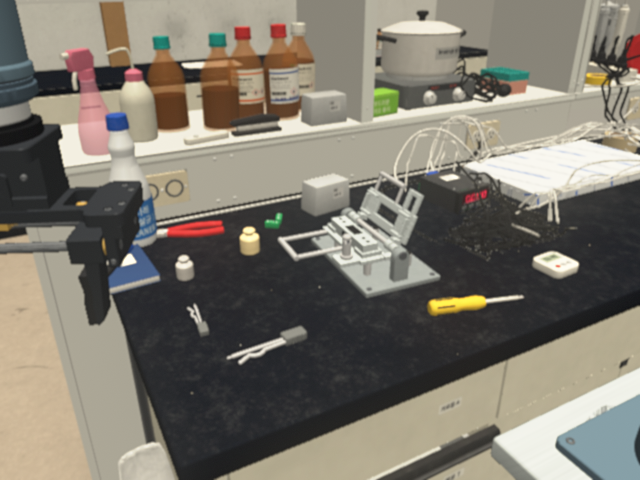

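View pics/top0.png

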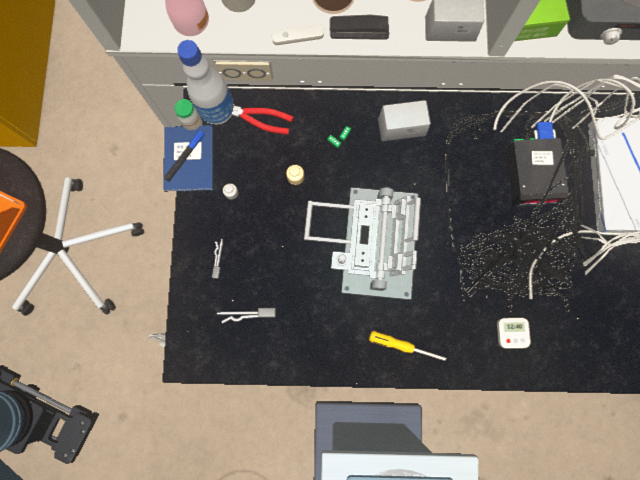

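The scene shows the cradle open (upper frame leaning right), with the long handle bar to the left. In the top view the small clip is at about (216,258) with its grip at (215,272), the larger look-alike at (247,314), the weights at (230,190) and (295,174), and the cradle at (380,242).

```bash
cat > h.py <<'E'
import numpy as np,cv2
from scipy.spatial.transform import Rotation as R
def load(n): 
    return dict(np.load("pics/%s.npz"%n))
def f(c): return 240/np.tan(np.radians(float(c["vertical_fov"])/2))
def ray(c,uv):
    uv=np.atleast_2d(uv).astype(float)
    d=np.c_[(uv[:,0]-c["cx"])/f(c),(uv[:,1]-c["cy"])/f(c),np.ones(len(uv))]
    return R.from_rotvec(c["attitude"]).apply(d)
def plane(c,uv,z):
    d=ray(c,uv);return c["eye"]+d*((z-c["eye"][2])/d[:,2])[:,None]
def dep(c):
    v,u=np.mgrid[:480,:640];d=ray(c,np.c_[u.ravel(),v.ravel()])
    return (c["eye"]+d*c["depth"].reshape(-1,1)).reshape(480,640,3)
def proj(c,p):
    q=R.from_rotvec(c["attitude"]).inv().apply(np.atleast_2d(p)-c["eye"])
    return np.c_[q[:,0]/q[:,2]*f(c)+c["cx"],q[:,1]/q[:,2]*f(c)+c["cy"]]
E
python3 - <<'E'
from cell import *
from h import *
np.set_printoptions(precision=4,suppress=True)
c=load("top0")
print("clip grip,tip,big grip,tip",plane(c,[[215,272],[218,238],[266,313],[218,316]],.005))
print("plate corners",plane(c,[[350,188],[419,190],[411,299],[342,293]],.01))
print("bar ends",plane(c,[[309,203],[306,239]],.046))
print("pin top",plane(c,[[341,259]],.093))
w=capture("wrist");s=sense();np.savez("pics/w0.npz",**w)
T=R.from_rotvec(s["eef_rot"]);print(T.as_matrix());print("cam in tool",T.inv().apply(w["eye"]-s["tcp_pos"]),(T.inv()*R.from_rotvec(w["attitude"])).as_matrix(),w["vertical_fov"])
P=dep(c)
for a in ([215,272],[266,313],[341,259],[307,220],[383,195],[378,283],[300,400]): print(a,P[a[1],a[0]])
im=cv2.resize(c["color"][150:330,195:435,::-1],None,fx=3.3,fy=3.3,interpolation=cv2.INTER_CUBIC)
cv2.imwrite("pics/topcrop.png",im)
E
```

```text
clip grip,tip,big grip,tip [[0.5168 0.3985 0.005 ]
 [0.5921 0.3963 0.005 ]
 [0.4309 0.2841 0.005 ]
 [0.4223 0.3866 0.005 ]]
plate corners [[ 0.7106  0.1074  0.01  ]
 [ 0.709  -0.0459  0.01  ]
 [ 0.4671 -0.0252  0.01  ]
 [ 0.4767  0.1223  0.01  ]]
bar ends [[0.6648 0.1969 0.046 ]
 [0.5861 0.2013 0.046 ]]
pin top [[0.5376 0.1285 0.093 ]]
[[-0.9152  0.403  -0.0005]
 [ 0.403   0.9152 -0.0013]
 [-0.0001 -0.0014 -1.    ]]
cam in tool [ 0.0726  0.001  -0.1459] [[-0.     -0.9605 -0.2785]
 [ 1.      0.     -0.0001]
 [ 0.0002 -0.2785  0.9605]] 66.31658850270509
[215, 272] [0.5162 0.3976 0.0099]
[266, 313] [0.4304 0.283  0.0153]
[341, 259] [0.5378 0.1285 0.0914]
[307, 220] [0.6266 0.2002 0.049 ]
[383, 195] [0.6808 0.0404 0.0632]
[378, 283] [0.4939 0.0511 0.0645]
[300, 400] [ 0.1666  0.2329 -0.7896]
```

View pics/topcrop.png

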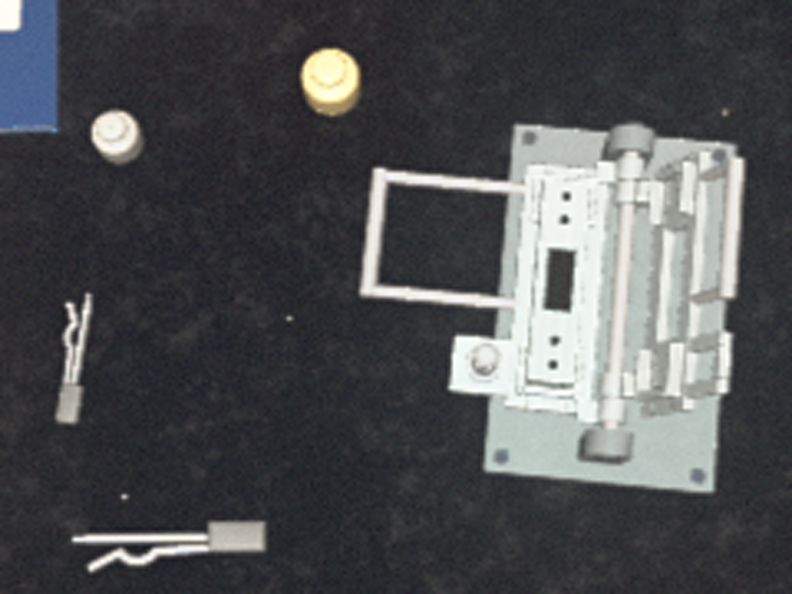

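carry_out:
  commands:
    - [[0, 0, 0], [0, 0, -6.7]]
    - [[0, 0, 0], [0, 0, -6.7]]
    - [[0, 0, 0], [0, 0, -6.7]]
    - [[-25, -32, -4], [0, 0, 0]]
    - [[-25, -32, -4], [0, 0, 0]]
    - [[-25, -32, -4], [0, 0, 0]]
    - [[-25, -32, -4], [0, 0, 0]]
    - [[-25, -32, -4], [0, 0, 0]]
    - [[-25, -32, -4], [0, 0, 0]]
    - [[-25, -32, -4], [0, 0, 0]]

```text
time: 1.15
tcp_pos: [0.4229, 0.3585, 0.2668]
eef_rot: [-0.1, -3.14, 0.0]
wrist_force: [-0.0, 0.7, 0.0]
opening: 1.001
finger_force: 0.0
```

carry_out:
  commands:
    - [[-25, -32, -4], [0, 0, 0]]
    - [[-25, -32, -4], [0, 0, 0]]
    - [[-25, -32, -4], [0, 0, 0]]
    - [[-25, -32, -4], [0, 0, 0]]
    - [[-25, -32, -4], [0, 0, 0]]
    - [[-25, -32, -4], [0, 0, 0]]
    - [[-25, -32, -4], [0, 0, 0]]
    - [[0, 0, 0], [0, 0, 0]]
    - [[0, 0, 0], [0, 0, 0]]
  hand: 0

```text
time: 2.05
tcp_pos: [0.5827, 0.1246, 0.2944]
eef_rot: [-0.104, -3.139, 0.0]
wrist_force: [0.2, 0.5, 0.2]
opening: 0.498
finger_force: 0.0
```

```bash
cat >> h.py <<'E'
def st(s):
    T=R.from_rotvec(s["eef_rot"]);M=T.as_matrix()
    print("t %.2f tcp %s yaw(y) %.2f z %s F %s op %.3f ff %.1f"%(s["time"],np.round(s["tcp_pos"],4),np.degrees(np.arctan2(M[1,1],M[0,1])),np.round(M[:,2],3),np.round(s["wrist_force"],1),s["opening"],s["finger_force"]))
    return T
E
python3 - <<'E'
from cell import *
from h import *
s=sense();st(s)
c=capture("wrist");np.savez("pics/w1.npz",**c);cv2.imwrite("pics/w1.png",c["color"][:,:,::-1])
print(c["eye"])
E
```

```text
t 2.05 tcp [0.5827 0.1246 0.2944] yaw(y) 86.21 z [-0.001 -0.    -1.   ] F [0.2 0.5 0.2] op 0.498 ff 0.0
[0.51078986 0.13062555 0.44042709]
```

View pics/w1.png

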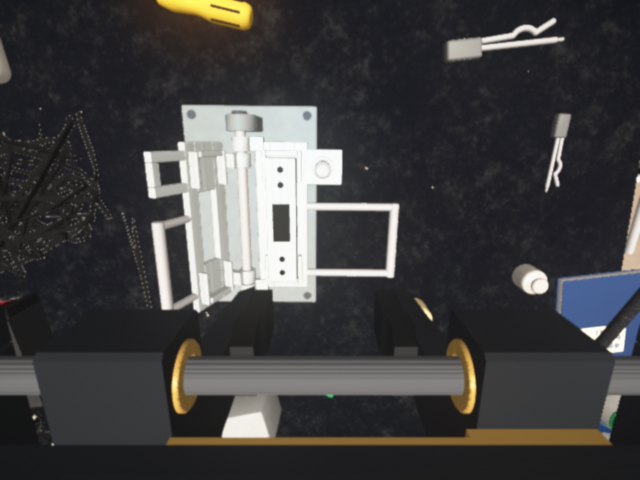

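The wrist view shows the plate corners at (182,105), (317,108), (315,302), the pin top at (323,168), the lower bar at x≈391 (rows 205–275), the open upper bar at about (157,222)–(167,310), and the small clip from grip (562,125) to tip (548,190).

```bash
python3 - <<'E'
from h import *
np.set_printoptions(precision=4,suppress=True)
c=load("w1");P=dep(c)
print("corners",plane(c,[[182,105],[317,107],[315,302]],.01))
# plate edge lines via colour/height mask
def fit(pts,n):
    v=cv2.fitLine(pts[:,:2].astype(np.float32),cv2.DIST_HUBER,0,.01,.01).ravel();
    if v[0]<0:v[:2]*=-1
    print(n,len(pts),"mid",np.median(pts,0),"range x",pts[:,0].min(),pts[:,0].max(),"yaw",np.arctan2(v[1],v[0]),"pt",v[2:]);return v
def roi(u0,u1,v0,v1,z0,z1):
    q=P[v0:v1,u0:u1].reshape(-1,3);return q[(q[:,2]>z0)&(q[:,2]<z1)]
fit(roi(380,405,200,280,.035,.06),"lowbar")
fit(roi(140,180,215,305,.135,.16),"upbar")
fit(roi(236,252,165,265,.055,.075),"shaft")
q=roi(305,345,145,190,.085,.1);print("pin top",len(q),q.mean(0),(q.min(0)+q.max(0))/2)
for z in (.01,.02,.046):print("lowbar ray",z,plane(c,[[393.5,205],[389.5,275]],z))
q=roi(180,320,100,305,.006,.014);r=cv2.minAreaRect((q[:,:2]*1000).astype(np.float32));print("plate",len(q),np.median(q[:,2]),r)
g=c["color"][100:200,520:600].astype(int);m=(g.min(2)>80).astype(np.uint8);
v,u=np.nonzero(m);print(len(u),u.min()+520,u.max()+520,v.min()+100,v.max()+100)
X=plane(c,np.c_[u+520,v+100],.005)
gr=X[X[:,0]<X[:,0].min()+.022];print("grip",cv2.minAreaRect((gr[:,:2]*1000).astype(np.float32)),"tip",X[X[:,0]>X[:,0].max()-.003].mean(0))
q=roi(520,600,100,200,.006,.02);print("grip depth",len(q),cv2.minAreaRect((q[:,:2]*1000).astype(np.float32)),np.median(q[:,2]))
q=roi(520,600,200,240,-.01,.01);print("bench z",np.median(q[:,2]))
cv2.imwrite("pics/w1crop.png",np.hstack([cv2.resize(c["color"][100:200,520:600,::-1],None,fx=5,fy=5,interpolation=2),cv2.resize(c["color"][130:230,290:350,::-1],None,fx=5,fy=5,interpolation=2)]))
E
```

```text
corners [[ 0.4663 -0.0222  0.01  ]
 [ 0.4782  0.1258  0.01  ]
 [ 0.7117  0.1066  0.01  ]]
lowbar 780 mid [0.6207 0.1978 0.0499] range x 0.5826354331317568 0.6671547598000241 yaw -0.049784802 pt [0.6219 0.1975]
upbar 1141 mid [ 0.5994 -0.0098  0.1504] range x 0.5671563379619157 0.645956260542787 yaw -0.096232936 pt [ 0.6057 -0.0097]
shaft 982 mid [0.5806 0.0432 0.0641] range x 0.5311998399111201 0.6382904528278066 yaw -0.08017843 pt [0.5816 0.0432]
pin top 230 [0.5397 0.1277 0.0921] [0.5401 0.1274 0.0905]
lowbar ray 0.01 [[0.5929 0.2084 0.01  ]
 [0.6811 0.2022 0.01  ]]
lowbar ray 0.02 [[0.591  0.2066 0.02  ]
 [0.6772 0.2006 0.02  ]]
lowbar ray 0.046 [[0.586  0.2019 0.046 ]
 [0.6669 0.1963 0.046 ]]
plate 8711 0.009905621933824715 ((588.5589599609375, 42.045127868652344), (149.00807189941406, 236.00994873046875), 85.88497924804688)
848 545 570 113 192
grip ((513.170654296875, 400.60845947265625), (14.822271347045898, 21.70607566833496), 84.2434310913086) tip [0.5887 0.3898 0.005 ]
grip depth 600 ((544.9791259765625, 396.1357116699219), (16.6624698638916, 85.74114227294922), 87.82093811035156) 0.008325341471129982
bench z -4.3269465225481696e-05
```

View pics/w1crop.png

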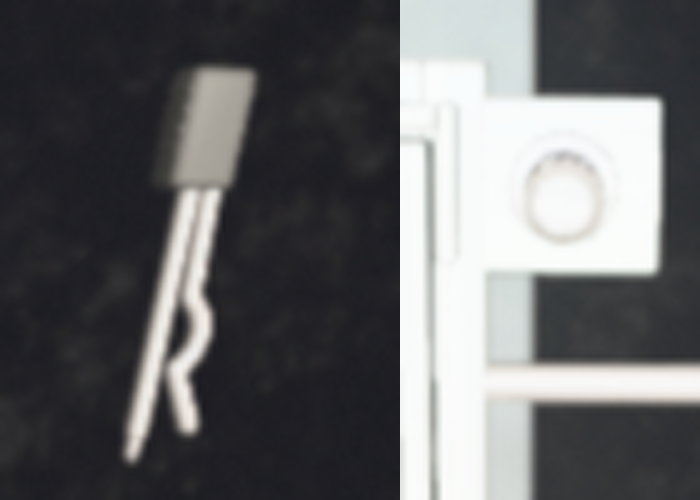

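The crop shows the small clip with its straight leg at left of the picture, its bow on the +y side, and the leg end at (130,455). The pin sits in its lug, and the hole is not visible from above.

carry_out:
  commands:
    - [[-9, -33.5, 0], [0, 0, 0]]
    - [[-9, -33.5, 0], [0, 0, 0]]
    - [[-9, -33.5, 0], [0, 0, 0]]
    - [[-9, -33.5, 0], [0, 0, 0]]
    - [[0, 0, 35], [0, 0, 0]]
    - [[0, 0, 35], [0, 0, 0]]
    - [[0, 0, 35], [0, 0, 0]]
    - [[0, 0, 35], [0, 0, 0]]
    - [[0, 0, 26], [0, 0, 0]]
    - [[0, 0, 0], [0, 0, 0]]

```text
time: 3.1
tcp_pos: [0.6066, -0.0083, 0.125]
eef_rot: [-0.096, -3.132, -0.001]
wrist_force: [-0.8, -0.6, 0.4]
opening: 0.499
finger_force: 0.0
```

carry_out:
  commands:
    - [[0, 0, 0], [0, 0, 0]]
    - [[0, 0, 0], [0, 0, 0]]
    - [[0, 0, 0], [0, 0, 0]]
    - [[0, 0, 0], [0, 0, 0]]
  hand: 1
  squeeze: 10

```text
time: 3.5
tcp_pos: [0.6108, -0.0107, 0.13]
eef_rot: [0.1, 3.138, 0.0]
wrist_force: [-0.1, -1.6, 0.5]
opening: 0.162
finger_force: 0.6
```

carry_out:
  commands:
    - [[0, 0, 0], [0, 0, 0]]
    - [[0, 0, 0], [0, 0, 0]]

```text
time: 3.7
tcp_pos: [0.6106, -0.0114, 0.1295]
eef_rot: [0.102, 3.138, -0.001]
wrist_force: [-0.1, -2.7, 3.7]
opening: 0.103
finger_force: 9.5
```

```bash
python3 - <<'E'
from h import *
a=np.linspace(2.1135,.1635,21);p=101.35*np.c_[np.cos(a),-np.sin(a)]
print(np.round(np.diff(p,axis=0),1).tolist())
E
```

```text
[[8.7, -4.7], [9.1, -3.8], [9.4, -2.9], [9.7, -2.0], [9.8, -1.0], [9.9, -0.1], [9.8, 0.9], [9.7, 1.9], [9.5, 2.8], [9.2, 3.7], [8.8, 4.6], [8.3, 5.4], [7.7, 6.2], [7.1, 6.9], [6.4, 7.6], [5.6, 8.1], [4.8, 8.6], [3.9, 9.1], [3.0, 9.4], [2.1, 9.7]]
```

carry_out:
  commands:
    - [[0, 8.7, -4.7], [0, 0, 0]]
    - [[0, 9.1, -3.8], [0, 0, 0]]
    - [[0, 9.4, -2.9], [0, 0, 0]]
    - [[0, 9.7, -2.0], [0, 0, 0]]
    - [[0, 9.8, -1.0], [0, 0, 0]]
    - [[0, 9.9, -0.1], [0, 0, 0]]
    - [[0, 9.8, 0.9], [0, 0, 0]]
    - [[0, 9.7, 1.9], [0, 0, 0]]
    - [[0, 9.5, 2.8], [0, 0, 0]]
    - [[0, 9.2, 3.7], [0, 0, 0]]

```text
time: 4.7
tcp_pos: [0.617, 0.0846, 0.1342]
eef_rot: [0.1, 3.138, -0.001]
wrist_force: [6.6, -2.6, -4.2]
opening: 0.107
finger_force: 10.0
```

carry_out:
  commands:
    - [[0, 8.8, 4.6], [0, 0, 0]]
    - [[0, 8.3, 5.4], [0, 0, 0]]
    - [[0, 7.7, 6.2], [0, 0, 0]]
    - [[0, 7.1, 6.9], [0, 0, 0]]
    - [[0, 6.4, 7.6], [0, 0, 0]]
    - [[0, 5.6, 8.1], [0, 0, 0]]
    - [[0, 4.8, 8.6], [0, 0, 0]]
    - [[0, 3.9, 9.1], [0, 0, 0]]
    - [[0, 3.0, 9.4], [0, 0, 0]]
    - [[0, 1.7, 7.5], [0, 0, 0]]

```text
time: 5.7
tcp_pos: [0.6209, 0.1383, 0.0612]
eef_rot: [0.103, 3.138, -0.006]
wrist_force: [-0.0, -10.6, 15.4]
opening: 0.109
finger_force: 10.0
```

carry_out:
  commands:
    - [[0, 0.5, 2], [0, 0, 0]]
    - [[0, 0, 1.5], [0, 0, 0]]
    - [[0, 0, 0], [0, 0, 0]]

```text
time: 6.0
tcp_pos: [0.6208, 0.1384, 0.0586]
eef_rot: [0.104, 3.138, -0.006]
wrist_force: [0.4, -10.2, 9.2]
opening: 0.108
finger_force: 9.4
```

carry_out:
  commands:
    - [[0, 0, 0], [0, 0, 0]]
    - [[0, 0, 0], [0, 0, 0]]
    - [[0, 0, -30], [0, 0, 0]]
    - [[0, 0, -40], [0, 0, 0]]
    - [[5, 0, -40], [0, 0, 0]]
    - [[15, 10, -40], [0, 0, 0]]
    - [[25, 20, -30], [0, 0, 0]]
    - [[0, 0, 0], [0, 0, 0]]
    - [[0, 0, 0], [0, 0, 0]]
  hand: 0

```text
time: 6.9
tcp_pos: [0.5759, 0.1761, 0.2372]
eef_rot: [-0.096, -3.14, -0.001]
wrist_force: [-0.4, -0.7, -0.4]
opening: 0.498
finger_force: 0.0
```

```bash
python3 - <<'E'
from cell import *
from h import *
np.set_printoptions(precision=4,suppress=True)
s=sense();st(s)
c=capture("wrist");np.savez("pics/w2.npz",**c)
print(c["eye"]);P=dep(c)
for n,p in (("upbar closed",[.6207,.1399,.081]),("pin",[.5396,.1277,.093]),("clip",[.514,.4,.01])): print(n,proj(c,p))
m=(abs(P[...,0]-.6207)<.03)&(abs(P[...,1]-.1399)<.02)&(P[...,2]>.07)&(P[...,2]<.12);print("bar",m.sum(),np.median(P[m],0),P[m][:,2].max())
cv2.imwrite("pics/w2.png",c["color"][:,:,::-1])
E
```

```text
t 6.90 tcp [0.5759 0.1761 0.2372] yaw(y) 86.51 z [-0.     0.001 -1.   ] F [-0.4 -0.7 -0.4] op 0.498 ff 0.0
[0.504  0.1816 0.3833]
upbar closed [[283.8479 278.1075]]
pin [[257.5199 188.6388]]
clip [[547.4467 133.7877]]
bar 709 [0.6194 0.14   0.0805] 0.08344018975640377
```

View pics/w2.png

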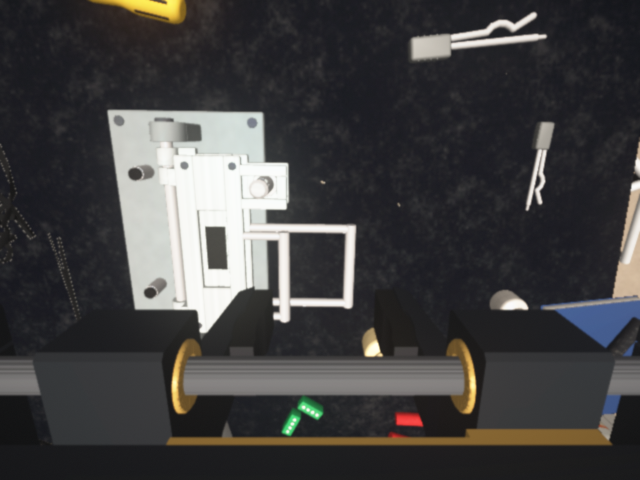

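The frame is shut: the upper bar lies at about (285,275), and the lug is round the pin at (260,187). Next, a tilted look at the hole.

carry_out:
  commands:
    - [[25, -17, 0], [0, 0, 0]]
    - [[25, -17, 0], [0, 0, 0]]
    - [[24, -17, 30], [0, 0, 0]]
    - [[0, 0, 30], [0, -7.6, 0]]
    - [[18, 0, 24], [0, -7.6, 0]]
    - [[0, 0, 0], [0, -7.6, 0]]
    - [[0, 0, 0], [0, -7.6, 0]]
    - [[0, 0, 0], [0, -7.6, 0]]
    - [[0, 0, 0], [0, 0, 0]]
    - [[0, 0, 0], [0, 0, 0]]

```text
time: 7.95
tcp_pos: [0.4907, 0.1139, 0.1537]
eef_rot: [0.107, 2.707, -0.087]
wrist_force: [-0.2, 0.8, -0.3]
opening: 0.496
finger_force: 0.0
```

```bash
python3 - <<'E'
from cell import *
from h import *
np.set_printoptions(precision=4,suppress=True)
s=sense();st(s);print(s["joint_pos"])
c=capture("wrist");np.savez("pics/w3.npz",**c)
print(c["eye"]);q=proj(c,[.5396,.1277,.083])[0];print(q)
u,v=int(q[0]),int(q[1]);u0,v0=max(u-40,0),max(v-30,0);print(u0,v0)
cv2.imwrite("pics/w3.png",cv2.resize(c["color"][v0:v0+60,u0:u0+80,::-1],None,fx=9,fy=9,interpolation=2))
E
```

```text
t 7.95 tcp [0.4907 0.1139 0.1537] yaw(y) 84.93 z [ 0.415 -0.078 -0.906] F [-0.2  0.8 -0.3] op 0.496 ff 0.0
[-0.8095  0.3051  0.3652  2.3175  0.6958  0.2445  0.3599]
[0.3647 0.1308 0.2559]
[353.5368 271.6898]
313 241
```

View pics/w3.png

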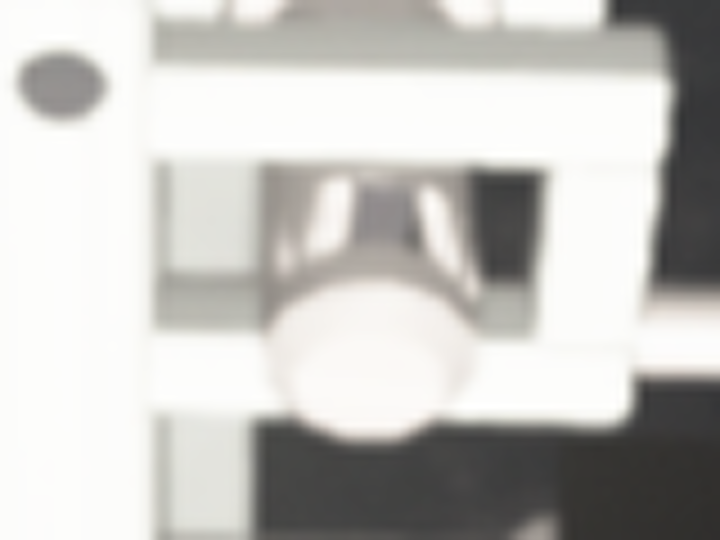

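The hole is the dark patch at crop (385,210), i.e. column 355.8 against the pin's centre column 353.8, so the hole is turned by about 10° from world x (about 6° from the cradle's axis), with its entry towards +y. Now I'll measure the clip and the move to it.

```bash
cat >> h.py <<'E'
def togo(s,tgt,yaw):
    "shift in TARGET tool axes (after turning), turn in tool axes deg; yaw = angle of tool y, tool down"
    T=R.from_rotvec(s["eef_rot"]);a=np.radians(yaw)
    y=np.array([np.cos(a),np.sin(a),0]);z=np.array([0,0,-1.]);G=R.from_matrix(np.c_[np.cross(y,z),y,z])
    print("turn",np.round(np.degrees((T.inv()*G).as_rotvec()),2),"shift after turn mm",np.round(G.inv().apply(np.array(tgt)-s["tcp_pos"])*1000,1),"now-axes",np.round(T.inv().apply(np.array(tgt)-s["tcp_pos"])*1000,1))
E
python3 - <<'E'
from cell import *
from h import *
np.set_printoptions(precision=4,suppress=True)
for n,(u0,u1,v0,v1) in (("w1",(520,600,100,205)),("w2",(515,565,110,220))):
    c=load(n);P=dep(c)[v0:v1,u0:u1];g=c["color"][v0:v1,u0:u1].astype(int).min(2)
    m=(g>70)&(P[...,2]>.0085)&(P[...,2]<.013);q=P[m]
    print(n,"grip top",m.sum(),q.mean(0),cv2.minAreaRect((q[:,:2]*1000).astype(np.float32)))
    v,u=np.nonzero(g>110);X=plane(c,np.c_[u+u0,v+v0],.005);t=X[X[:,0]>.53]
    # straight leg = smallest y per x bin
    b=[[x+.001,(lambda k:(k.min()+.002))(t[(t[:,0]>x)&(t[:,0]<x+.002),1])] for x in np.arange(.532,.586,.002) if ((t[:,0]>x)&(t[:,0]<x+.002)).any()]
    b=np.array(b,np.float32);l=cv2.fitLine(b,cv2.DIST_HUBER,0,.01,.01).ravel();l*=np.array([np.sign(l[0])]*2+[1,1])
    print("leg heading deg",np.degrees(np.arctan2(l[1],l[0])),"y at x=.514",l[3]+(.514-l[2])*l[1]/l[0],"tip",t[t[:,0].argmax()])
s=sense();togo(s,(.514,.3985,.12),86)
E
```

```text
w1 grip top 287 [0.5159 0.3974 0.0099] ((539.738525390625, 395.7249755859375), (14.83747673034668, 74.87886810302734), 85.10758972167969)
leg heading deg -6.845536 y at x=.514 0.39844444 tip [0.589  0.3898 0.005 ]
w2 grip top 369 [0.5152 0.3974 0.0098] ((520.2308959960938, 396.5194091796875), (14.746155738830566, 35.889854431152344), 80.12311553955078)
leg heading deg -6.865986 y at x=.514 0.3984908 tip [0.5898 0.3899 0.005 ]
turn [-2.72 24.88 -0.56] shift after turn mm [ -3.  285.5  34.1] now-axes [ 11.4 286.7  18.4]
```

carry_out:
  commands:
    - [[0, 10, -10], [-0.9, 8.3, 0.7]]
    - [[0, 20, -10], [-0.9, 8.3, 0.7]]
    - [[0, 30, 0], [-0.9, 8.3, 0.7]]
    - [[0, 38, 0], [0, 0, 0]]
    - [[0, 38, 0], [0, 0, 0]]
    - [[0, 38, 0], [0, 0, 0]]
    - [[0, 38, 0], [0, 0, 0]]
    - [[0, 38, 10], [0, 0, 0]]
    - [[0, 35, 10], [0, 0, 0]]
    - [[0, 0, 0], [0, 0, 0]]

```text
time: 9.0
tcp_pos: [0.5218, 0.3891, 0.1359]
eef_rot: [0.167, 3.03, -0.031]
wrist_force: [0.0, 0.4, -0.5]
opening: 0.499
finger_force: 0.0
```

```bash
python3 - <<'E'
from cell import *
from h import *
s=sense();st(s);print(np.round(s["joint_pos"],2));togo(s,(.516,.398,.003),83.15)
E
```

```text
t 9.00 tcp [0.5218 0.3891 0.1359] yaw(y) 83.64 z [ 0.105 -0.026 -0.994] F [ 0.   0.4 -0.5] op 0.499 ff 0.0
[-0.7   0.62 -0.08  1.67  0.19  0.8   0.57]
turn [-0.8   6.18  0.53] shift after turn mm [  6.8   8.1 132.9] now-axes [ 21.   10.1 131.3]
```

carry_out:
  commands:
    - [[7, 8, 0], [-0.8, 6.2, 0.5]]
    - [[0, 0, 30], [0, 0, 0]]
    - [[0, 0, 30], [0, 0, 0]]
    - [[0, 0, 30], [0, 0, 0]]
    - [[0, 0, 15], [0, 0, 0]]
    - [[0, 0, 0], [0, 0, 0]]
    - [[0, 0, 0], [0, 0, 0]]
    - [[0, 0, 0], [0, 0, 0]]

```text
time: 9.8
tcp_pos: [0.5192, 0.3924, 0.0336]
eef_rot: [0.196, 3.129, -0.004]
wrist_force: [-0.5, -0.8, -0.1]
opening: 0.5
finger_force: 0.0
```

```bash
python3 - <<'E'
from cell import *
from h import *
s=sense();st(s);togo(s,(.516,.398,.003),83.15)
E
```

```text
t 9.80 tcp [0.5192 0.3924 0.0336] yaw(y) 82.84 z [ 0.006 -0.003 -1.   ] F [-0.5 -0.8 -0.1] op 0.500 ff 0.0
turn [-0.12  0.36 -0.31] shift after turn mm [ 3.9  5.2 30.6] now-axes [ 4.1  5.2 30.5]
```

carry_out:
  commands:
    - [[4, 5, 10], [-0.1, 0.4, -0.3]]
    - [[0, 0, 15], [0, 0, 0]]
    - [[0, 0, 5], [0, 0, 0]]
    - [[0, 0, 0], [0, 0, 0]]
    - [[0, 0, 0], [0, 0, 0]]

```text
time: 10.3
tcp_pos: [0.5145, 0.3967, 0.0011]
eef_rot: [-0.187, -3.133, 0.005]
wrist_force: [-0.0, 0.2, -1.2]
opening: 0.499
finger_force: 0.0
```

```bash
python3 - <<'E'
from cell import *
from h import *
s=sense();st(s);togo(s,(.516,.398,.003),83.15)
E
```

```text
t 10.30 tcp [0.5145 0.3967 0.0011] yaw(y) 83.16 z [-0.003 -0.003 -1.   ] F [-0.   0.2 -1.2] op 0.499 ff 0.0
turn [-0.19 -0.16  0.01] shift after turn mm [-1.4  1.5 -1.9] now-axes [-1.4  1.4 -1.9]
```

carry_out:
  commands:
    - [[-1.4, 1.4, -1], [0, 0, 0]]
    - [[0, 0, 0], [0, 0, 0]]
    - [[0, 0, 0], [0, 0, 0]]
    - [[0, 0, 0], [0, 0, 0]]
    - [[0, 0, 0], [0, 0, 0]]
  hand: 1
  squeeze: 45

```text
time: 10.8
tcp_pos: [0.5163, 0.3981, 0.0027]
eef_rot: [-0.188, -3.134, 0.004]
wrist_force: [0.7, 0.7, -0.6]
opening: 0.153
finger_force: 44.9
```

carry_out:
  commands:
    - [[0, 0, 0], [0, 0, 0]]
    - [[0, 0, 0], [0, 0, 0]]
    - [[0, 0, -20], [0, 0, 0]]
    - [[0, 0, -40], [0, 0, 0]]
    - [[0, 0, -40], [0, 0, 0]]
    - [[0, 0, 0], [0, 0, 0]]

```text
time: 11.4
tcp_pos: [0.5197, 0.4011, 0.1086]
eef_rot: [0.188, 3.131, 0.007]
wrist_force: [0.7, -0.2, -0.4]
opening: 0.152
finger_force: 44.9
```

```bash
python3 - <<'E'
from cell import *
from h import *
s=sense();T=st(s)
c=capture("wrist");np.savez("pics/w4.npz",**c);d=capture("scene");np.savez("pics/s4.npz",**d)
q=proj(c,s["tcp_pos"])[0];p=proj(d,s["tcp_pos"])[0];print(q,p)
a=c["color"][240:480,160:480,::-1];u,v=int(p[0]),int(p[1]);b=d["color"][v-45:v+45,u-60:u+60,::-1]
cv2.imwrite("pics/w4.png",np.hstack([cv2.resize(a,(400,300)),cv2.resize(b,(400,300),interpolation=2)]))
E
```

```text
t 11.40 tcp [0.5197 0.4011 0.1086] yaw(y) 83.13 z [ 0.005  0.004 -1.   ] F [ 0.7 -0.2 -0.4] op 0.152 ff 44.9
[320.58416645 309.54546677] [192.61720909 268.28797704]
```

View pics/w4.png

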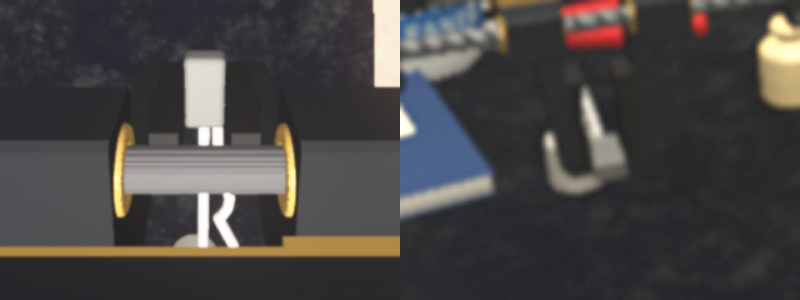

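The left panel shows the clip held centrally with its leg parallel to the tool axis; the right panel shows the grip between the fingers.

```bash
python3 - <<'E'
from cell import *
from h import *
s=sense();st(s);togo(s,(.4442,.142,.115),81.5)
E
```

```text
t 11.50 tcp [0.517  0.3987 0.1036] yaw(y) 83.14 z [-0.001 -0.001 -1.   ] F [-0.4  0.3 -0.4] op 0.150 ff 44.9
turn [-0.08 -0.05  1.64] shift after turn mm [  34.1 -264.7  -11.4] now-axes [  41.7 -263.6  -11. ]
```

carry_out:
  commands:
    - [[0, 0, -11.4], [0, 0, 1.6]]
    - [[5, -38, 0], [0, 0, 0]]
    - [[5, -38, 0], [0, 0, 0]]
    - [[5, -38, 0], [0, 0, 0]]
    - [[5, -38, 0], [0, 0, 0]]
    - [[5, -38, 0], [0, 0, 0]]
    - [[5, -38, 0], [0, 0, 0]]
    - [[4, -37, 0], [0, 0, 0]]
    - [[0, 0, 0], [0, 0, 0]]
    - [[0, 0, 0], [0, 0, 0]]

```text
time: 12.5
tcp_pos: [0.4437, 0.1407, 0.1146]
eef_rot: [-0.235, -3.129, 0.005]
wrist_force: [0.2, 0.6, -0.6]
opening: 0.146
finger_force: 44.9
```

```bash
python3 - <<'E'
from cell import *
from h import *
c=capture("wrist");np.savez("pics/w5.npz",**c)
s=sense();st(s);print(np.round(s["joint_pos"],2));togo(s,(.4442,.142,.0807),81.5)
P=dep(c);m=(abs(P[...,0]-.54)<.012)&(abs(P[...,1]-.128)<.012)&(P[...,2]>.088)&(P[...,2]<.098);print(m.sum(),P[m].mean(0) if m.any() else 0)
E
```

```text
t 12.55 tcp [0.4441 0.142  0.1148] yaw(y) 81.52 z [-0.003 -0.002 -1.   ] F [ 0.1 -0.1 -0.6] op 0.151 ff 44.9
[-0.3   0.43 -0.13  2.1   0.1   0.62  0.93]
turn [-0.14 -0.14  0.02] shift after turn mm [-0.1  0.  34.1] now-axes [-0.1  0.1 34.1]
41 [0.53353278 0.12984212 0.08946989]
```

carry_out:
  commands:
    - [[0, 0, 17], [0, 0, 0]]
    - [[0, 0, 17], [-0.1, -0.1, 0]]
    - [[0, 0, 0], [0, 0, 0]]
    - [[0, 0, 0], [0, 0, 0]]

```text
time: 12.95
tcp_pos: [0.4439, 0.1424, 0.0809]
eef_rot: [-0.229, -3.132, 0.001]
wrist_force: [0.8, 0.1, -0.7]
opening: 0.149
finger_force: 44.9
```

```bash
python3 - <<'E'
from cell import *
from h import *
d=capture("scene");np.savez("pics/s5.npz",**d)
s=sense();T=st(s);togo(s,(.4442,.142,.0807),81.5)
tip=s["tcp_pos"]+T.apply([-.0735,0,-.0023]);print(tip,proj(d,tip),proj(d,[.5396,.1277,.083]),proj(d,[.5396,.1277,.093]))
u,v=proj(d,tip)[0].astype(int);print(u-32,v-24)
cv2.imwrite("pics/s5.png",cv2.resize(d["color"][v-24:v+24,u-32:u+32,::-1],None,fx=12,fy=12,interpolation=2))
E
```

```text
t 13.00 tcp [0.4443 0.1423 0.0813] yaw(y) 81.61 z [-0. -0. -1.] F [ 0.3  0.1 -0.4] op 0.151 ff 44.9
turn [-0.03 -0.01  0.11] shift after turn mm [ 0.1 -0.3  0.6] now-axes [ 0.1 -0.3  0.6]
[0.51704539 0.13153683 0.08360576] [[351.47978427 244.90321025]] [[346.48398258 239.56903126]] [[346.61204329 234.29852939]]
319 220
```

View pics/s5.png

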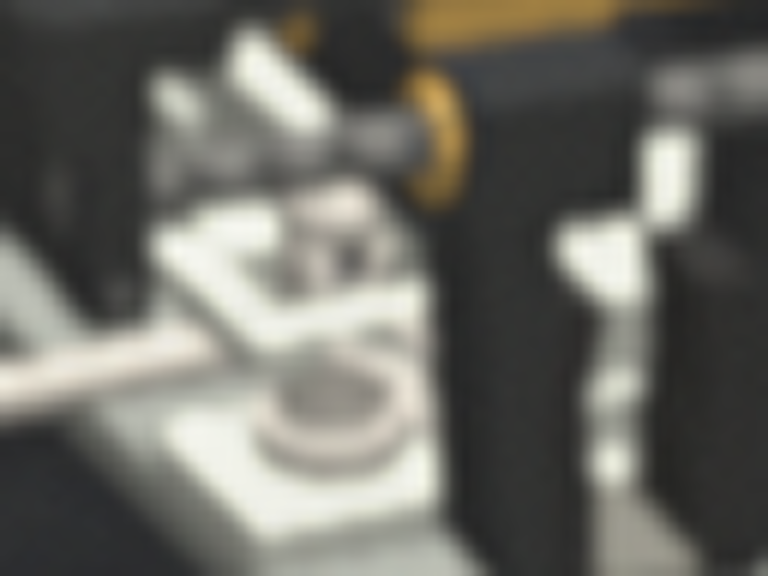

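The scene crop shows the pin with its hole at (350,255), turned slightly towards +y; the clip's tip is hidden behind the finger. Entering slowly while watching the force.

carry_out:
  commands:
    - [[-4, 0, 0.5], [0, 0, 0]]
    - [[-4, 0, 0], [0, 0, 0]]
    - [[-3, 0, 0], [0, 0, 0]]
    - [[-2, 0, 0], [0, 0, 0]]
    - [[-2, 0, 0], [0, 0, 0]]
    - [[-2, 0, 0], [0, 0, 0]]
    - [[-2, 0, 0], [0, 0, 0]]

```text
time: 13.7
tcp_pos: [0.4629, 0.1384, 0.0805]
eef_rot: [-0.231, -3.133, 0.001]
wrist_force: [0.4, 0.3, -1.2]
opening: 0.153
finger_force: 44.9
```

carry_out:
  commands:
    - [[-2, 0, 0], [0, 0, 0]]
    - [[-2, 0, 0], [0, 0, 0]]
    - [[-2, 0, 0], [0, 0, 0]]
    - [[0, 0, 0], [0, 0, 0]]

```text
time: 14.1
tcp_pos: [0.469, 0.1376, 0.0805]
eef_rot: [-0.232, -3.133, 0.001]
wrist_force: [0.5, 0.3, -0.7]
opening: 0.15
finger_force: 44.9
```

carry_out:
  commands:
    - [[-2, -0.9, 0], [0, 0, -0.7]]
    - [[-2, -0.9, 0], [0, 0, -0.7]]
    - [[-2, -0.8, 0], [0, 0, -0.7]]
    - [[-2, -0.8, 0], [0, 0, -0.7]]
    - [[-1, -0.8, 0], [0, 0, -0.7]]
    - [[-1, -0.7, 0], [0, 0, -0.7]]
    - [[0, 0, 0], [0, 0, 0]]

```text
time: 14.8
tcp_pos: [0.4781, 0.1315, 0.0804]
eef_rot: [-0.116, -3.139, 0.001]
wrist_force: [-0.4, 0.1, 0.2]
opening: 0.153
finger_force: 45.0
```

```bash
python3 - <<'E'
from cell import *
from h import *
s=sense();T=st(s);v=T.apply([-1,0,0]);p=np.array([.5396,.1277,.083])
r=p-s["tcp_pos"]-T.apply([0,0,-.0023]);print("along",r@v,"tool lateral",T.inv().apply(r)*1000,"F tool",T.inv().apply(s["wrist_force"]),"tau",s["wrist_torque"])
E
```

```text
t 14.80 tcp [0.4781 0.1315 0.0804] yaw(y) 85.78 z [-0.001 -0.001 -1.   ] F [-0.4  0.1  0.2] op 0.153 ff 45.0
along 0.06164665797247669 tool lateral [-61.64665797   0.74165513  -0.31896143] F tool [ 0.38125679  0.08679311 -0.1966041 ] tau [0.15987845 0.04179599 0.01627633]
```

carry_out:
  commands:
    - [[-2, 0.3, 0], [0, 0, 0]]
    - [[-2, 0, 0], [0, 0, 0]]
    - [[-2, 0, 0], [0, 0, 0]]
    - [[0, 0, 0], [0, 0, 0]]

```text
time: 15.2
tcp_pos: [0.4834, 0.1313, 0.0801]
eef_rot: [-0.116, -3.137, 0.002]
wrist_force: [-4.3, 0.8, -0.6]
opening: 0.146
finger_force: 44.9
```

carry_out:
  commands:
    - [[-2, 0, 0], [0, 0, 0]]
    - [[-2, 0, 0], [0, 0, 0]]
    - [[0, 0, 0], [0, 0, 0]]

```text
time: 15.5
tcp_pos: [0.489, 0.1311, 0.0806]
eef_rot: [0.117, 3.138, -0.001]
wrist_force: [-1.2, -0.1, -1.5]
opening: 0.15
finger_force: 44.9
```

carry_out:
  commands:
    - [[-2, 0, 0], [0, 0, 0]]
    - [[-2, 0, 0], [0, 0, 0]]
    - [[0, 0, 0], [0, 0, 0]]

```text
time: 15.8
tcp_pos: [0.4937, 0.1306, 0.0808]
eef_rot: [0.117, 3.137, -0.001]
wrist_force: [1.7, -0.8, -1.4]
opening: 0.149
finger_force: 44.9
```

```bash
cat > chk.py <<'E'
from cell import *
from h import *
s=sense();T=st(s);v=T.apply([-1,0,0]);p=np.array([.5396,.1277,.083])
r=p-s["tcp_pos"]-T.apply([0,0,-.0023]);print("tool vec to pin",T.inv().apply(r)*1000,"F tool",T.inv().apply(s["wrist_force"]),"tau",s["wrist_torque"])
E
python3 chk.py
```

```text
t 15.80 tcp [0.4937 0.1306 0.0808] yaw(y) 85.71 z [ 0.002 -0.001 -1.   ] F [ 1.7 -0.8 -1.4] op 0.149 ff 44.9
tool vec to pin [-46.01805495   0.50459697   0.23073072] F tool [-1.73876966 -0.69365869  1.35584127] tau [-0.08814619 -0.23577764 -0.02960098]
```

carry_out:
  commands:
    - [[-1, 0, 0], [0, 0, 0]]
    - [[-0.5, 0, 0], [0, 0, 0]]
    - [[0, 0, 0], [0, 0, 0]]

```text
time: 16.1
tcp_pos: [0.4939, 0.1306, 0.0806]
eef_rot: [0.117, 3.139, -0.001]
wrist_force: [1.2, 0.0, 0.1]
opening: 0.149
finger_force: 44.9
```

carry_out:
  commands:
    - [[0, 0, 0], [0, 0, 0]]
    - [[0, 0, 0], [0, 0, 0]]
    - [[0, 0, 0], [0, 0, 0]]
  hand: 0.4

```text
time: 16.4
tcp_pos: [0.4936, 0.1308, 0.0805]
eef_rot: [-0.116, -3.139, 0.001]
wrist_force: [-0.6, -0.2, -0.2]
opening: 0.297
finger_force: 0.0
```

```bash
python3 chk.py; python3 - <<'E'
from cell import *
from h import *
d=capture("wrist");np.savez("pics/w6.npz",**d)
E
```

```text
t 16.40 tcp [0.4936 0.1308 0.0805] yaw(y) 85.75 z [-0.    -0.001 -1.   ] F [-0.6 -0.2 -0.2] op 0.297 ff 0.0
tool vec to pin [-46.08529012   0.30941197  -0.1893916 ] F tool [ 0.57320218 -0.25002151  0.19878692] tau [ 0.02202225  0.01338069 -0.01370727]
```

carry_out:
  commands:
    - [[0, 0, -20], [0, 0, 0]]
    - [[0, 0, -40], [0, 0, 0]]
    - [[0, 0, -40], [0, 0, 0]]
    - [[-5, 10, -20], [0, 0, 0]]
    - [[-15, 10, 0], [0, 0, 0]]
    - [[0, 0, 0], [0, 0, 0]]
    - [[0, 0, 0], [0, 0, 0]]

```text
time: 17.15
tcp_pos: [0.5144, 0.1489, 0.1999]
eef_rot: [-0.116, -3.138, 0.002]
wrist_force: [-0.7, -1.4, -0.4]
opening: 0.301
finger_force: 0.0
```

```bash
python3 - <<'E'
from cell import *
from h import *
c=capture("wrist");np.savez("pics/w7.npz",**c);s=sense();st(s)
u,v=proj(c,[.52,.1277,.083])[0].astype(int);print(u,v)
im=c["color"][max(v-75,0):v+75,max(u-100,0):u+100,::-1]
cv2.imwrite("pics/w7.png",cv2.resize(im,None,fx=4,fy=4,interpolation=2))
togo(s,(.625,.1998,.06),85.9)
P=dep(c);y=np.array([.072,.9974]);q=(P[...,:2]-[.5886,.042]);b=q@y;a=q@[.9974,-.072]
m=(abs(a-.025)<.03)&(abs(b-.16)<.012)&(P[...,2]>.035)&(P[...,2]<.065);print("lowbar",m.sum(),np.median(a[m]) if m.any() else 0,np.median(b[m]) if m.any() else 0,np.median(P[m][:,2]) if m.any() else 0)
E
```

```text
t 17.20 tcp [0.5141 0.1486 0.1997] yaw(y) 85.74 z [-0.002 -0.002 -1.   ] F [-0.3 -0.1  0.4] op 0.299 ff 0.0
294 247
turn [-0.11 -0.12 -0.16] shift after turn mm [-107.    59.   139.7] now-axes [-107.1   59.5  139.3]
lowbar 0 0 0 0
```

View pics/w7.png

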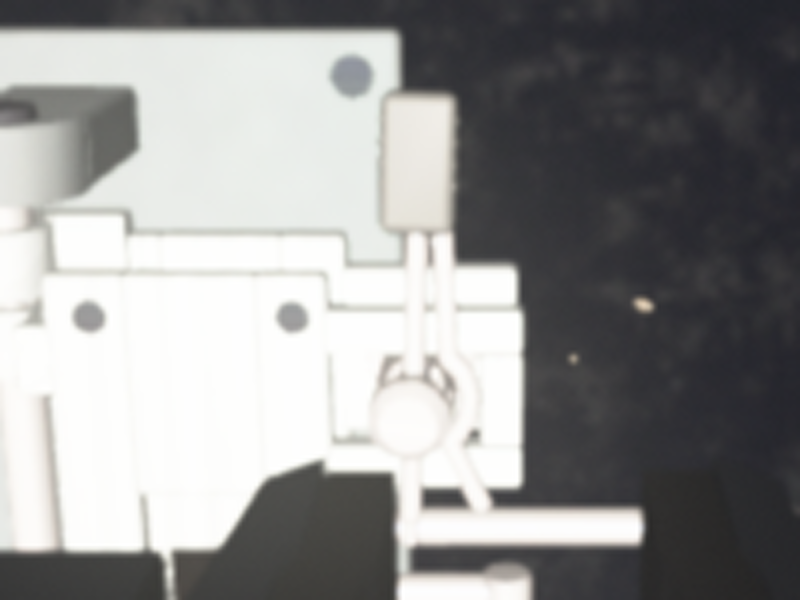

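The clip is home: the leg passes through the pin and the bow's hollow wraps round it at crop (410,415). Now to the long handle bar.

carry_out:
  commands:
    - [[-36, 20, 0], [0, 0, -0.2]]
    - [[-36, 20, 0], [-0.1, -0.1, 0]]
    - [[-35, 19, 0], [0, 0, 0]]
    - [[0, 0, 30], [0, 0, 0]]
    - [[0, 0, 30], [0, 0, 0]]
    - [[0, 0, 30], [0, 0, 0]]
    - [[0, 0, 20], [0, 0, 0]]
    - [[0, 0, 0], [0, 0, 0]]
    - [[0, 0, 0], [0, 0, 0]]

```text
time: 18.1
tcp_pos: [0.6257, 0.2001, 0.0903]
eef_rot: [0.111, 3.139, 0.0]
wrist_force: [0.6, 0.1, 0.3]
opening: 0.299
finger_force: 0.0
```

```bash
python3 - <<'E'
from cell import *
from h import *
s=sense();st(s);togo(s,(.625,.1998,.031),85.9)
a=np.linspace(-.0873,np.pi-.0873,51);p=160.6*np.c_[np.cos(a),-np.sin(a)]
for k in range(5):print(np.round(np.diff(p,axis=0),1)[10*k:10*k+10].tolist())
E
```

```text
t 18.10 tcp [0.6257 0.2001 0.0903] yaw(y) 85.94 z [ 0.  0. -1.] F [0.6 0.1 0.3] op 0.299 ff 0.0
turn [0.01 0.01 0.04] shift after turn mm [ 0.6 -0.3 59.3] now-axes [ 0.6 -0.3 59.3]
[[0.6, -10.1], [-0.1, -10.1], [-0.7, -10.1], [-1.3, -10.0], [-2.0, -9.9], [-2.6, -9.8], [-3.2, -9.6], [-3.8, -9.4], [-4.4, -9.1], [-4.9, -8.8]]
[[-5.5, -8.5], [-6.0, -8.1], [-6.5, -7.7], [-7.0, -7.3], [-7.4, -6.9], [-7.8, -6.4], [-8.2, -5.9], [-8.6, -5.3], [-8.9, -4.8], [-9.2, -4.2]]
[[-9.4, -3.6], [-9.6, -3.1], [-9.8, -2.4], [-9.9, -1.8], [-10.0, -1.2], [-10.1, -0.6], [-10.1, 0.1], [-10.1, 0.7], [-10.0, 1.3], [-9.9, 2.0]]
[[-9.8, 2.6], [-9.6, 3.2], [-9.4, 3.8], [-9.1, 4.4], [-8.8, 4.9], [-8.5, 5.5], [-8.1, 6.0], [-7.7, 6.5], [-7.3, 7.0], [-6.9, 7.4]]
[[-6.4, 7.8], [-5.9, 8.2], [-5.3, 8.6], [-4.8, 8.9], [-4.2, 9.2], [-3.6, 9.4], [-3.1, 9.6], [-2.4, 9.8], [-1.8, 9.9], [-1.2, 10.0]]
```

carry_out:
  commands:
    - [[0, 0, 20], [0, 0, 0]]
    - [[0, 0, 20], [0, 0, 0]]
    - [[0, 0, 14], [0, 0, 0]]
    - [[0, 0, 5], [0, 0, 0]]
    - [[0, 0, 0], [0, 0, 0]]

```text
time: 18.6
tcp_pos: [0.6262, 0.2005, 0.0315]
eef_rot: [0.111, 3.138, 0.001]
wrist_force: [0.0, -0.6, -0.2]
opening: 0.3
finger_force: 0.0
```

carry_out:
  commands:
    - [[0, 0, 0], [0, 0, 0]]
    - [[0, 0, 0], [0, 0, 0]]
    - [[0, 0, 0], [0, 0, 0]]
    - [[0, 0, 0], [0, 0, 0]]
  hand: 1
  squeeze: 25

```text
time: 19.0
tcp_pos: [0.6268, 0.198, 0.0324]
eef_rot: [0.113, 3.138, -0.003]
wrist_force: [-0.5, -5.6, 4.0]
opening: 0.103
finger_force: 25.0
```

carry_out:
  commands:
    - [[0, -1.4, -5], [0, 0, 0]]
    - [[0, -0.5, -10.1], [0, 0, 0]]
    - [[0, -0.4, -10.1], [0, 0, 0]]
    - [[0, -0.9, -10.1], [0, 0, 0]]
    - [[0, -1.5, -10], [0, 0, 0]]
    - [[0, -2.2, -9.9], [0, 0, 0]]
    - [[0, -2.6, -9.8], [0, 0, 0]]
    - [[0, -3.2, -9.6], [0, 0, 0]]
    - [[0, -3.8, -9.4], [0, 0, 0]]
    - [[0, -4.4, -9.1], [0, 0, 0]]

```text
time: 20.0
tcp_pos: [0.6251, 0.1792, 0.1256]
eef_rot: [0.111, 3.137, 0.001]
wrist_force: [5.6, -1.7, -5.5]
opening: 0.104
finger_force: 25.0
```

```bash
cat > arc.py <<'E'
from cell import *
from h import *
s=sense();T=st(s);q=s["tcp_pos"]-T.apply([0,0,.015])-np.array([.5886,.042,.06]);y=q[:2]@[.072,.9974];print("hinge y,z mm",y*1000,q[2]*1000,"r",np.hypot(y,q[2])*1000,"ang",np.arctan2(q[2],y),"x",q[:2]@[.9974,-.072]*1000,np.round(s["joint_pos"],2))
E
python3 arc.py
```

```text
t 20.00 tcp [0.6251 0.1792 0.1256] yaw(y) 85.94 z [ 0.003  0.001 -1.   ] F [ 5.6 -1.7 -5.5] op 0.104 ff 25.0
hinge y,z mm 139.42371203336498 80.55403079844686 r 161.02149966709356 ang 0.5239091753456152 x 26.53555723246006 [-0.25  0.67 -0.14  1.61  0.12  0.86  1.06]
```

carry_out:
  commands:
    - [[0, -5, -8.8], [0, 0, 0]]
    - [[0, -5.5, -8.5], [0, 0, 0]]
    - [[0, -6, -8.1], [0, 0, 0]]
    - [[0, -6.5, -7.7], [0, 0, 0]]
    - [[0, -7, -7.3], [0, 0, 0]]
    - [[0, -7.4, -6.9], [0, 0, 0]]
    - [[0, -7.8, -6.4], [0, 0, 0]]
    - [[0, -8.2, -5.9], [0, 0, 0]]
    - [[0, -8.6, -5.3], [0, 0, 0]]
    - [[0, -8.9, -4.8], [0, 0, 0]]

```text
time: 21.0
tcp_pos: [0.6198, 0.1098, 0.1955]
eef_rot: [0.109, 3.137, 0.004]
wrist_force: [4.6, 3.1, 0.6]
opening: 0.105
finger_force: 25.0
```

carry_out:
  commands:
    - [[0, -9.2, -4.2], [0, 0, 0]]
    - [[0, -9.4, -3.6], [0, 0, 0]]
    - [[0, -9.6, -3.1], [0, 0, 0]]
    - [[0, -9.8, -2.4], [0, 0, 0]]
    - [[0, -9.9, -1.8], [0, 0, 0]]
    - [[0, -10, -1.2], [0, 0, 0]]
    - [[0, -10.1, -0.6], [0, 0, 0]]
    - [[0, -10.1, 0.1], [0, 0, 0]]
    - [[0, -10.1, 0.7], [0, 0, 0]]
    - [[0, -10, 1.3], [0, 0, 0]]

```text
time: 22.0
tcp_pos: [0.6117, 0.0096, 0.2082]
eef_rot: [-0.112, -3.139, -0.0]
wrist_force: [0.1, -0.7, 1.2]
opening: 0.102
finger_force: 25.0
```

```bash
python3 arc.py
```

```text
t 22.00 tcp [0.6117 0.0096 0.2082] yaw(y) 85.93 z [-0.  0. -1.] F [ 0.1 -0.7  1.2] op 0.102 ff 25.0
hinge y,z mm -30.61953769924249 163.22631523322028 r 166.07343578528727 ang 1.7562307052151764 x 25.426743829079253 [ 0.01  0.51 -0.14  1.67  0.08  0.97  1.34]
```

carry_out:
  commands:
    - [[0, -9.9, 4], [0, 0, 0]]
    - [[0, -9.8, 4.4], [0, 0, 0]]
    - [[0, -9.6, 4.6], [0, 0, 0]]
    - [[0, -9.4, 3.8], [0, 0, 0]]
    - [[0, -9.1, 4.4], [0, 0, 0]]
    - [[0, -8.8, 4.9], [0, 0, 0]]
    - [[0, -8.5, 5.5], [0, 0, 0]]
    - [[0, -8.1, 6], [0, 0, 0]]
    - [[0, -7.7, 6.5], [0, 0, 0]]
    - [[0, -7.3, 7], [0, 0, 0]]

```text
time: 23.0
tcp_pos: [0.605, -0.0788, 0.1566]
eef_rot: [-0.112, -3.138, 0.001]
wrist_force: [-2.3, -3.1, 1.4]
opening: 0.097
finger_force: 25.0
```

```bash
python3 arc.py
```

```text
t 23.00 tcp [ 0.605  -0.0788  0.1566] yaw(y) 85.90 z [-0.001 -0.    -1.   ] F [-2.3 -3.1  1.4] op 0.097 ff 25.0
hinge y,z mm -119.27626590427809 111.64217790019265 r 163.3732031098317 ang 2.3892421259543104 x 25.106871938965774 [ 0.14  0.57 -0.12  1.71  0.08  0.87  1.49]
```

carry_out:
  commands:
    - [[0, -6.4, 7.4], [0, 0, 0]]
    - [[0, -5.9, 7.8], [0, 0, 0]]
    - [[0, -5.4, 8.2], [0, 0, 0]]
    - [[0, -4.8, 8.6], [0, 0, 0]]
    - [[0, -4.3, 8.9], [0, 0, 0]]
    - [[0, -3.8, 9.2], [0, 0, 0]]
    - [[0, -3.3, 9.4], [0, 0, 0]]
    - [[0, -2.8, 9.6], [0, 0, 0]]
    - [[0, -2.2, 9], [0, 0, 0]]
    - [[0, -1.5, 6], [0, 0, 0]]

```text
time: 24.0
tcp_pos: [0.602, -0.1194, 0.0717]
eef_rot: [-0.113, -3.138, 0.001]
wrist_force: [-2.1, -5.1, 0.1]
opening: 0.099
finger_force: 25.0
```

```bash
python3 arc.py
```

```text
t 24.00 tcp [ 0.602  -0.1194  0.0717] yaw(y) 85.88 z [-0.002 -0.001 -1.   ] F [-2.1 -5.1  0.1] op 0.099 ff 25.0
hinge y,z mm -159.9569778042708 26.693565724990474 r 162.16898963547365 ang 2.9762367486811 x 24.96293506859314 [ 0.2   0.69 -0.1   1.73  0.1   0.72  1.54]
```

carry_out:
  commands:
    - [[0, 0, 4], [0, 0, 0]]
    - [[0, 0, 4], [0, 0, 0]]
    - [[0, 0, 3], [0, 0, 0]]
    - [[0, 0, 2], [0, 0, 0]]
    - [[0, 0, 2], [0, 0, 0]]
    - [[0, 0, 0], [0, 0, 0]]

```text
time: 24.6
tcp_pos: [0.6019, -0.121, 0.0579]
eef_rot: [-0.114, -3.138, 0.005]
wrist_force: [-4.5, -8.4, 4.8]
opening: 0.104
finger_force: 25.3
```

```bash
python3 arc.py
```

```text
t 24.60 tcp [ 0.6019 -0.121   0.0579] yaw(y) 85.82 z [-0.002 -0.003 -1.   ] F [-4.5 -8.4  4.8] op 0.104 ff 25.3
hinge y,z mm -161.60902212497598 12.868861270102922 r 162.12058358697126 ang 3.062130726398586 x 25.01022397035872 [ 0.19  0.71 -0.1   1.74  0.11  0.7   1.54]
```

carry_out:
  commands:
    - [[0, 0, 1], [0, 0, 0]]
    - [[0, 0, 0], [0, 0, 0]]
    - [[0, 0, 0], [0, 0, 0]]
    - [[0, 0, 0], [0, 0, 0]]
    - [[0, 0, -20], [0, 0, 0]]
    - [[0, 0, -40], [0, 0, 0]]
    - [[0, 0, -40], [0, 0, 0]]
    - [[15, 0, -40], [0, 0, 0]]
    - [[25, 10, -30], [0, 0, 0]]
    - [[0, 0, 0], [0, 0, 0]]
  hand: 0.3

```text
time: 25.6
tcp_pos: [0.5648, -0.1032, 0.2318]
eef_rot: [0.108, 3.132, 0.001]
wrist_force: [0.2, -0.2, 0.7]
opening: 0.351
finger_force: 0.0
```

```bash
python3 - <<'E'
from cell import *
from h import *
s=sense();st(s)
c=capture("wrist");np.savez("pics/w9.npz",**c);d=capture("top")
P=dep(c);q=(P[...,:2]-[.5886,.042]);b=q@[.072,.9974];a=q@[.9974,-.072]
m=(abs(a-.025)<.03)&(abs(b+.16)<.015)&(P[...,2]>.05)&(P[...,2]<.13);print("bar",m.sum(),np.median(a[m]),np.median(b[m]),np.median(P[m][:,2]))
cv2.imwrite("pics/end.png",np.hstack([cv2.resize(c["color"][:320,100:520,::-1],(400,305)),cv2.resize(d["color"][145:335,195:444,::-1],(400,305),interpolation=2)]))
E
```

```text
t 25.60 tcp [ 0.5648 -0.1032  0.2318] yaw(y) 86.05 z [ 0.007  0.001 -1.   ] F [ 0.2 -0.2  0.7] op 0.351 ff 0.0
bar 737 0.0229577831532303 -0.160132232754274 0.07799317169073017
```

View pics/end.png

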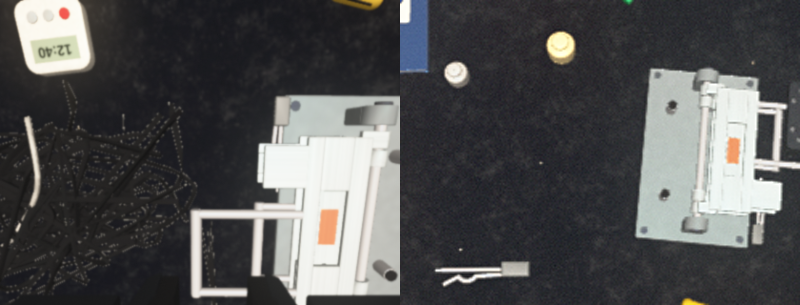

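The cradle is turned over: the copper gauge pocket is up, the bar is at −160 mm and 74 mm (as expected), the clip's grip is still in place, and the weights and screwdriver have not moved.

```bash
python3 -c "
from cell import *
print(close_job())"
```

```text
the job is handed in; nothing more can be done
None
```

The job is handed in at about 26 s: the upper frame is shut and clipped, with the bow sprung over the pin, the cradle rests turned over on the other side with the gauge face up, and the gripper is clear of everything.

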